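# Lay out the seasoning corner on the basement cart

### The arm

A 6-joint arm with a two-finger parallel gripper is mounted at the origin on the work surface. World frame = base frame: x ahead of the robot, y to its left, z up, the work surface at z = 0. Lengths are in m, angles in rad, forces in N, time in s.
With the tool pointing down it reaches from about 0.35 to 0.975 m from the base axis. Payload 4.9 kg.
Tool frame: the origin (TCP) lies midway between the tips of the shut fingers; the grasp point (between the pads) lies 19 mm behind it; z points along the fingers, y is the line along which they close (so a half turn about z gives the same grasp; the last joint's range is limited). The gripper opens to 85 mm and grips with 20 to 120 N. Pads are 22 mm wide; open, the fingers measure 114 mm over their backs; the gripper's body (76 mm by 85 mm) begins 54 mm behind the grasp point. The pads swing forward as they close: fully open they stand 13 mm farther back than shut.
Start: joints at [1.142, 0.053, 1.613, -0, 1.476, -0.119], TCP at [0.191, 0.595, 0.231] pointing down, gripper open.
Joint ranges: [-3.01, 3.01], [-1.01, 2.22], [0.06, 2.58], [-1.02, 4.17], [0.09, 2.62], [-3.14, 3.14]. Speed limits (rad/s): [2.57, 2.57, 3.14, 3.14, 3.14, 3.14].

### API

Orientations are given as a rotation vector (axis times angle).
In Python, from station import ctrl gives the robot as it stands.
- The arm moves only by the tool step_arm, never from a script. Its argument "targets" is a list of rows, each an object with "travel": the shift along the world's x, y, z as a fraction of full scale, a list of three; "angular": the turn, a rotation vector about the world's x, y, z as a fraction of full scale, a list of three; "gripper": the opening, from 0 (shut) to 1 (fully open). In form: [{"travel": [x, y, z], "angular": [rx, ry, rz], "gripper": gripper}, ...]. A call has 1 to 10 rows; each row is the pose to reach, as a shift and turn from the pose commanded when the call began; what a row does not reach only later rows make up. Full scale, the value 1, is 0.6 m for a shift and pi/4 rad for a turn. A row lasts 1/10 s, in which the tool goes at most 50 mm and 8.59 degrees, less where a joint would pass 70% of its speed; a pose out of reach is approached as far as the arm can. A call with a number of a shift or a turn outside -1 to 1 is refused whole. A call with a gripper value outside its range is refused whole. The fingers move at their own pace and stop on an object; "squeeze" is the grip in N (left out, the last holds). Time passes only in rows, so rows that repeat a pose let the fingers close. It gives the time, the measured TCP pose, the force, the opening and the grip force at its end, in the units of the state.
- ctrl.get_obs(): the state, without advancing time (a new reading comes with each control period).
- ctrl.get_image(name): name is "side" or "top"; returns a dict with "img" (480x640x3 uint8, red, green, blue), "fx", "fy", "cx", "cy" (pixels), "rvec" (rotation vector, rad) and "tvec" (3), from world to camera coordinates, as OpenCV has them. Camera axes: x right, y down, z forward; pixel columns grow to the right and rows downward; lengths in m; the calibration is good to about 2 mm. A picture is of the moment at which its call begins. There is no depth.
- ctrl.finish_job(): hands the job in; it is judged then, once.
The state is a dict: "t": time; "q": joint angles; "dq": joint speeds; "effort": joint torques, N m; "tool_pos": TCP position; "tool_rot": TCP orientation; "contact_force": force on the tool from outside, world axes, zero at the start; "wrist_torque": the same for the moment, N m; "opening": finger opening in m; "grip_force": force on a finger pad.
Only numpy, scipy, OpenCV 4.12 (cv2) and the standard library are available. Lean on these libraries where they do the work, as an engineer would, in place of code of your own. Each camera call takes 0.05 s, during which the arm holds its last target. There are 200 camera calls.

### The job

Lay out the seasoning corner, leaving the trivet, the spoon rest, the mug and the jar where they are: stand the glass ramekin gently in the middle of the wooden trivet and close it with its knobbed wooden lid, and lay the steel bottle opener flat midway between the middle of the trivet and the middle of the spoon rest's whole length, parallel to the spoon rest. Stand the shaker upright on the cart straight behind the trivet (on the side away from the robot), centred on the trivet's far edge and with a gap of 3 cm between them.

Things in the scene. Friction and masses are not known exactly. Their poses are not given: they have to be found in the camera images.
- ramekin: Clear glass ramekin, open at the top, straight-sided: 64 mm across outside, 56 mm across inside, 50 mm tall, 160 g. Starts upright and empty on the cart. Origin at the centre of its underside, z up. To be stood in the middle of the trivet.
- lid: Wooden lid of the ramekin, right way up on the cart. From the bottom: cork plug 48 mm across, 7 mm tall (goes into the ramekin's mouth), disc 70 mm across, 8 mm thick (rests on its rim), round knob 24 mm across, 22 mm tall; 37 mm tall in all, 70 g. Origin at the centre of the plug's underside, z up; closed, it is 43 mm above the ramekin's origin.
- opener: Flat steel bottle opener, 132 mm long, 10 mm thick, 90 g, lying flat: straight handle 18 mm wide from x = -65 to +27 mm, then a round open head 42 mm across to x = +67 mm. Origin on its underside at half length (in the handle, near the centre of mass: grip there, across the 18 mm); x along its length to the head, z up. Either end may point either way at the finish.
- shaker: Upright round shaker, white ceramic body 44 mm across with a steel top, 82 mm tall, 170 g. Origin at the centre of its underside, z up.
- trivet: Square slatted dark wooden trivet, 130 x 130 mm, flat top 18 mm above the cart, 450 g, loose: not to be moved. Origin at the centre of its underside, z up; x points away from the robot (within 0.2 rad), square to the far edge 65 mm from the origin. The spoon rest lies 300 mm off along +y or -y, square to its left or right side.
- spoon_rest: White ceramic spoon rest, loose: not to be moved. 166 mm long, 400 g: a shallow round dish 94 mm across, 18 mm tall at the +x end (centre x = +35 mm) and a flat handle 34 mm wide, 12 mm tall at the -x end (to x = -84 mm). Origin on its underside at half its whole length; x along its length, z up.
- mug: Blue ceramic mug, 80 mm across and 95 mm tall with a handle, at the far side of the cart. A bystander: leave it alone. Origin at the centre of its underside. Not listed, fixed, outside the work area: a teal two-tier caddy 180 mm tall at the far right (x over 0.74, y -0.3 to -0.65 m) and a toaster oven 210 mm tall at the near right edge (x -0.03 to 0.43, y below -0.47 m).
- jar: Closed amber glass jar with a pale label and a steel cap, 72 mm across, 120 mm tall, at the far left of the cart. A bystander: leave it alone. Origin at the centre of its underside.
Things that resemble listed ones, but are neither listed nor needed, are in the scene too. There is more than one size of the opener; the one meant has the size given above. What is shaped like the ramekin but purple is not meant.

How it is judged:
At the end, for the whole second after the job is handed in: Ramekin upright on the trivet, centred within 12 mm, lid seated; opener flat, 150 +-15 mm from both trivet and spoon rest, within 15 mm of their line, parallel to the rest within 0.2 rad; shaker upright, 117 +-15 mm behind the trivet's centre, sideways within 15 mm; all released, at rest (horizontal distance between ramekin and trivet below 0.012 m and z of ramekin in the frame of trivet between 0.014 and 0.022 m and angle between each of ramekin, lid, opener, shaker's own z axis and vertical below 0.08 rad and horizontal distance between lid and ramekin below 0.008 m and z of lid in the frame of ramekin between 0.039 and 0.047 m and x of opener in the frame of trivet between -0.015 and 0.015 m and horizontal distance between opener and trivet between 0.135 and 0.165 m and horizontal distance between opener and spoon_rest between 0.135 and 0.165 m and angle between the x axis of opener and the x axis of spoon_rest, either way round below 0.2 rad and height (world z) of each of opener, shaker below 0.006 m and x of shaker in the frame of trivet between 0.102 and 0.132 m and y of shaker in the frame of trivet between -0.015 and 0.015 m and linear speed of each of ramekin, lid, opener, shaker below 0.02 m/s and angular speed of each of ramekin, lid, opener, shaker below 0.2 rad/s); the robot touches nothing.
It fails at once if the trivet was moved by more than 15 mm (distance of trivet from where it was at the start of the episode above 0.015 m).
It fails at once if the spoon rest was moved by more than 15 mm (distance of spoon_rest from where it was at the start of the episode above 0.015 m).
It fails at once if the mug was moved by more than 15 mm (distance of mug from where it was at the start of the episode above 0.015 m).
It fails at once if the jar was moved by more than 15 mm (distance of jar from where it was at the start of the episode above 0.015 m).
It fails at once if the glass ramekin was slammed onto the trivet (over 60 N) (contact force between ramekin and trivet above 60 N).
It also fails if it takes over 106 s, if anything falls off the work surface, if the arm or the gripper's body presses on something with over 40 N, if the wrist force passes 120 N, or if a joint passes its speed limit or range.

## Working session

There is one attempt and no reset: what is moved stays moved. The work goes in short steps, Python scripts to look and compute and a tool call to move; the robot and the scene stay as the last step left them, time stands still between calls to the robot, and variables do not carry over. Pictures are saved under pics/ and viewed, at most 14 in all, crops included, and the job is handed in when it is done.

Besides the shell and the picture viewer there is one more tool, called after "Emit:" as name(argument=value, ...), one argument or row to a line, values as JSON. step_arm: Moves the arm, as the interface text tells. Its arguments: {"type":"object","properties":{"targets":{"type":"array"},"squeeze":{"type":"number"}},"required":["targets"]}

```bash
mkdir -p pics
cat > h.py <<'E'
import numpy as np,cv2
from station import ctrl
def snap(n,f):
    d=ctrl.get_image(n); cv2.imwrite(f'pics/{f}.png',d['img'][:,:,::-1]); 
    np.save(f'pics/{f}.npy',{k:d[k] for k in d if k!='img'},allow_pickle=True); return d
def cal(f):
    d=np.load(f'pics/{f}.npy',allow_pickle=True).item()
    R=cv2.Rodrigues(np.array(d['rvec'],float))[0];t=np.array(d['tvec'],float).ravel()
    K=np.array([[d['fx'],0,d['cx']],[0,d['fy'],d['cy']],[0,0,1.]]);return K,R,t
def onz(f,uv,z):
    K,R,t=cal(f);r=R.T@np.linalg.inv(K)@np.array([*uv,1.]);c=-R.T@t
    return c+r*(z-c[2])/r[2]
def tri(fa,a,fb,b):
    A,B=[(lambda K,R,t:K@np.c_[R,t])(*cal(f)) for f in(fa,fb)]
    X=cv2.triangulatePoints(A,B,np.array(a,float).reshape(2,1),np.array(b,float).reshape(2,1)).ravel();return X[:3]/X[3]
def proj(f,p):
    K,R,t=cal(f);x=K@(R@np.array(p,float)+t);return x[:2]/x[2]
E
python3 - <<'E'
from h import *
np.set_printoptions(precision=3,suppress=True)
for n in('top','side'):
    snap(n,n+'0');K,R,t=cal(n+'0');print(n,K[0,0],-R.T@t,R[2])
print(ctrl.get_obs())
E
```

```text
top 442.03682881952165 [ 0.483 -0.036  1.005] [ 0.132 -0.007 -0.991]
side 607.94465039835 [-0.113 -0.847  0.805] [ 0.547  0.609 -0.574]
{'t': 0.1, 'q': array([ 1.142,  0.053,  1.614,  0.   ,  1.476, -0.119]), 'dq': array([ 0.   , -0.002, -0.004, -0.002,  0.002,  0.   ]), 'effort': array([  0.001, -39.49 , -37.136,  -0.   ,   0.004,   0.   ]), 'tool_pos': array([0.19 , 0.595, 0.23 ]), 'tool_rot': array([-0.485, -3.103,  0.003]), 'contact_force': array([-0.719,  0.05 ,  0.439]), 'wrist_torque': array([0.027, 0.009, 0.008]), 'grip_force': 0.0, 'opening': 0.08531629098557636}
```

View pics/top0.png

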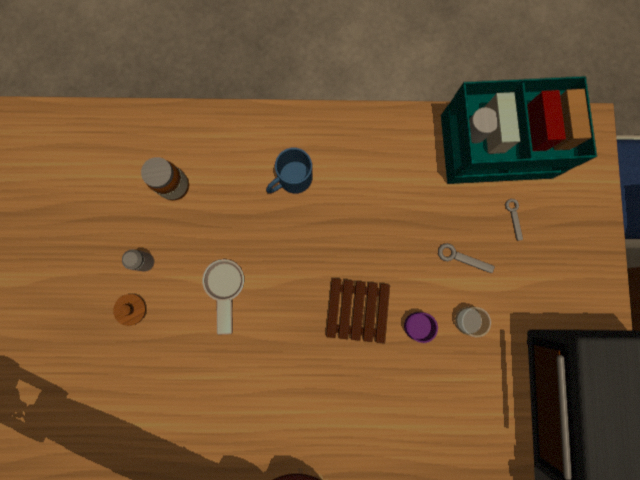

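View pics/side0.png

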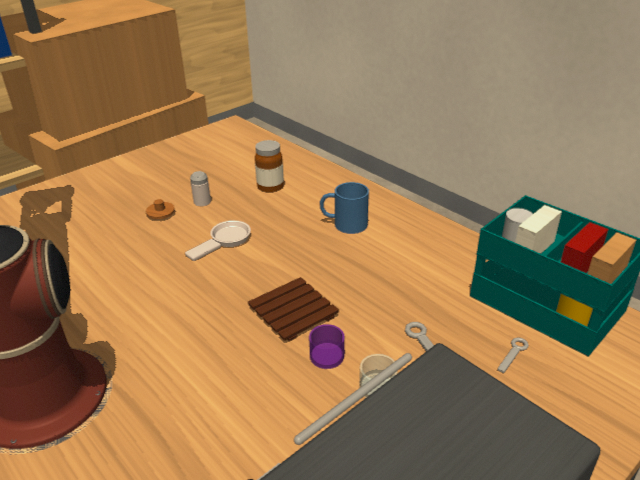

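Top view: trivet about (358,311), spoon rest (224,298), lid (129,310), shaker (135,260), clear ramekin (472,321), purple decoy (421,327). The openers are a large one (447,252)–(493,269) and a small one (512,205)–(520,239). The shaker-like cylinder in the caddy at (485,120) is outside the work area. The large opener and the clear ramekin fit the description; I'll confirm both in enlarged crops.

Run:
```python
import cv2
t=cv2.imread('pics/top0.png');s=cv2.imread('pics/side0.png')
def c(i,x,y,w,h,k,f): cv2.imwrite(f'pics/{f}.png',cv2.resize(i[y:y+h,x:x+w],None,fx=k,fy=k,interpolation=cv2.INTER_CUBIC))
c(t,320,190,210,160,3.8,'tR'); c(t,100,235,160,120,5,'tL')
c(s,240,270,200,150,4,'sR'); c(s,130,160,160,120,5,'sL')
```

```text
(no output)
```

View pics/tR.png

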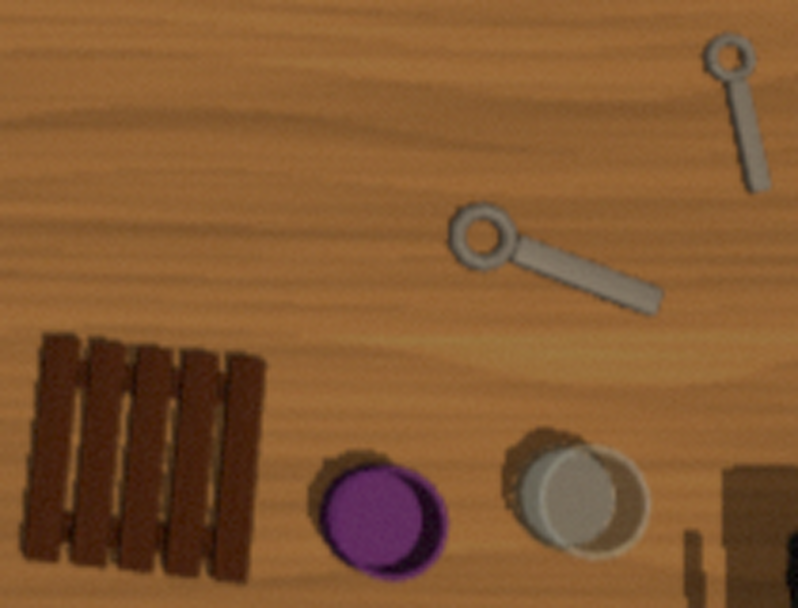

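View pics/tL.png

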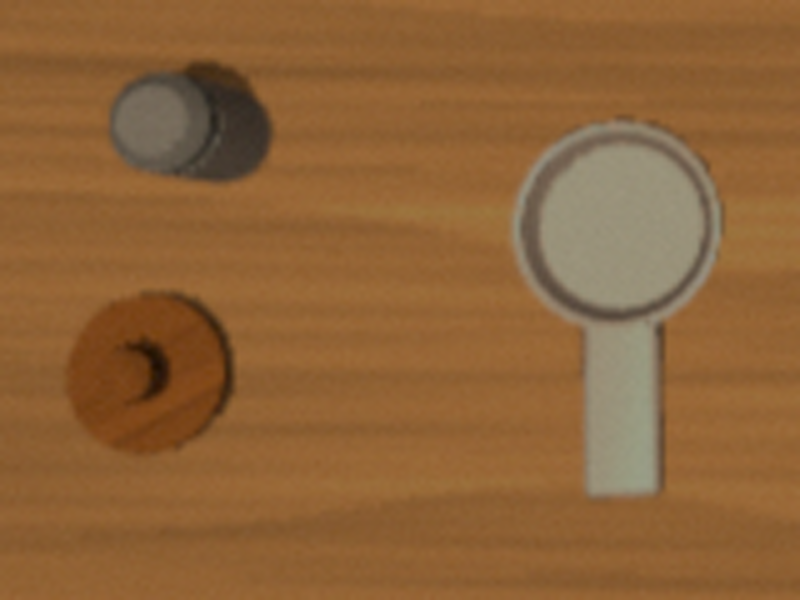

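View pics/sR.png

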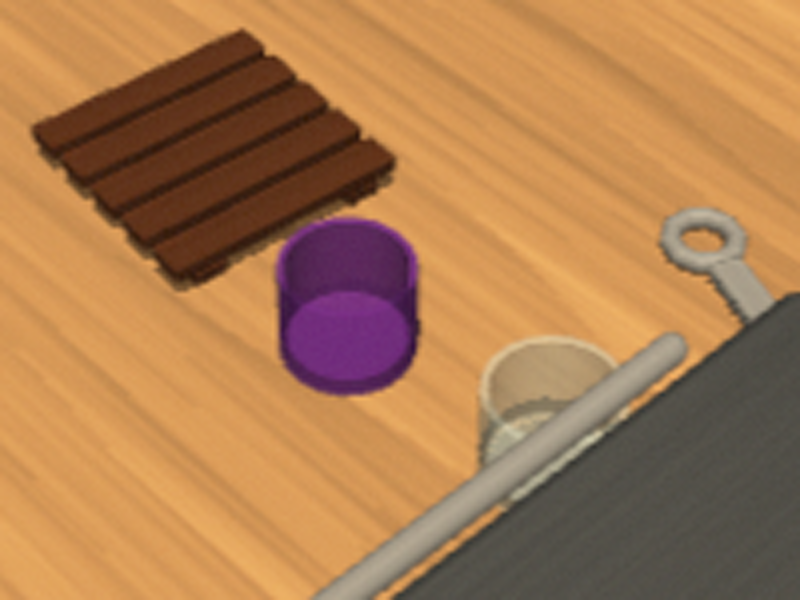

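View pics/sL.png

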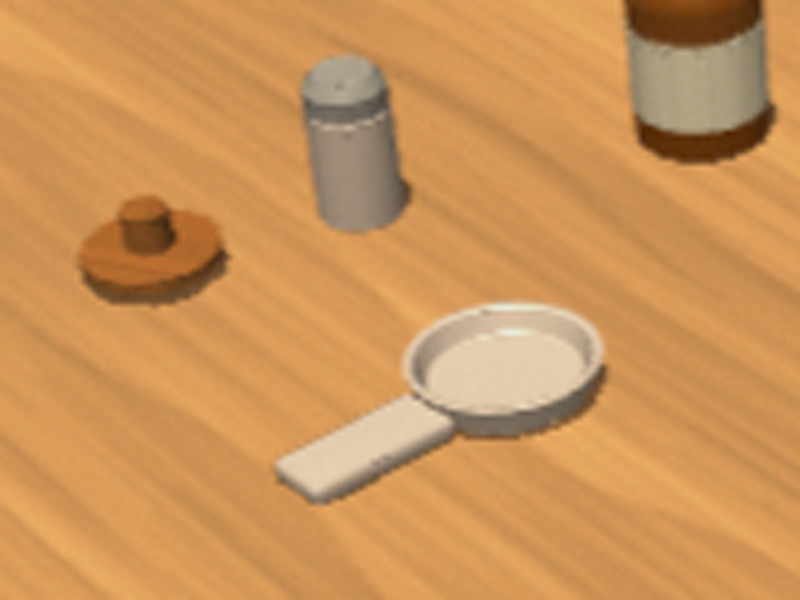

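Crops: the larger opener has its ring at tR (483,236) and handle end at (654,301), a much bigger tool than the one at the upper right. The clear ramekin's rim is at tR (594,501) and sR (549,388). The lid knob, shaker and rest are readable in tL and sL. Now triangulating.

```bash
cat > m.py <<'E'
from h import *
np.set_printoptions(precision=4,suppress=True)
def cr(o,k): return lambda p:((p[0]+.5)/k-.5+o[0],(p[1]+.5)/k-.5+o[1])
tR,tL,sR,sL=cr((320,190),3.8),cr((100,235),5),cr((240,270),4),cr((130,160),5)
E
python3 - <<'E'
from m import *
T=lambda a,b:tri('top0',a,'side0',b)
C=[T(tR(a),sR(b)) for a,b in zip([(42,333),(266,356),(245,582),(24,556)],[(244,31),(395,158),(184,285),(35,130)])]
print('trivet tri',C,np.mean(C,0)); 
Z=np.array([onz('top0',tR(a),.018) for a in [(42,333),(266,356),(245,582),(24,556)]]);print(Z,Z.mean(0))
Zs=np.array([onz('side0',sR(a),.018) for a in [(244,31),(395,158),(184,285),(35,130)]]);print(Zs.mean(0))
for Q in(Z,Zs):
  d=Q[0]+Q[1]-Q[2]-Q[3];print('yaw',np.arctan2(d[1],d[0]),[np.linalg.norm(Q[i]-Q[i-1]) for i in range(4)])
print('ring',T(tR((483,236)),sR((704,240))));r=onz('top0',tR((483,236)),.01);e=onz('top0',tR((654,301)),.01);print(r,e,np.linalg.norm(r-e),'expect .111')
sm=[onz('top0',tR(p),.01) for p in((729,58),(760,188))];print('small',np.linalg.norm(sm[0]-sm[1]))
print('ramekin',T(tR((594,501)),sR((549,388))),onz('top0',tR((594,501)),.05))
print('knob',T(tL((133,372)),sL((145,211))),onz('top0',tL((133,372)),.037),onz('side0',sL((145,211)),.037),'disc',onz('top0',tL((148,373)),.015),onz('side0',sL((151,249)),.015))
print('shaker',T(tL((155,118)),sL((344,75))),onz('top0',tL((155,118)),.082),onz('side0',sL((344,75)),.082))
d=onz('top0',tL((619,222)),.018);h=onz('top0',tL((624,494)),.012);print('spoon',T(tL((619,222)),sL((503,362))),d,h,np.linalg.norm(d-h),'expect .119')
print(onz('side0',sL((503,362)),.018),onz('side0',sL((298,480)),.012))
E
```

```text
trivet tri [array([ 0.5235, -0.0719,  0.0155]), array([ 0.5097, -0.2017,  0.0187]), array([ 0.3821, -0.1912,  0.0108]), array([ 0.395 , -0.0618,  0.0169])] [ 0.4526 -0.1317  0.0155]
[[ 0.5234 -0.0718  0.018 ]
 [ 0.5112 -0.203   0.018 ]
 [ 0.3818 -0.1892  0.018 ]
 [ 0.3954 -0.062   0.018 ]] [ 0.4529 -0.1315  0.018 ]
[ 0.4508 -0.1338  0.018 ]
yaw -0.09108201395623569 [np.float64(0.12836550719820788), np.float64(0.13174046316667362), np.float64(0.13012537091044837), np.float64(0.12790130563584154)]
yaw -0.05661242438984719 [np.float64(0.12778801619231991), np.float64(0.1268575121355319), np.float64(0.13127069513751263), np.float64(0.13570290850257852)]
ring [ 0.5835 -0.3351  0.0079]
[ 0.5837 -0.3348  0.01  ] [ 0.5459 -0.4353  0.01  ] 0.1074660418764202 expect .111
small 0.08056252933927202
ramekin [ 0.4294 -0.3783  0.0529] [ 0.4309 -0.3807  0.05  ]
knob [0.4487 0.3697 0.0385] [0.4506 0.3691 0.037 ] [0.449  0.3732 0.037 ] disc [0.4495 0.3717 0.015 ] [0.4485 0.3738 0.015 ]
shaker [0.5558 0.3487 0.0817] [0.5567 0.3479 0.082 ] [0.5551 0.3487 0.082 ]
spoon [0.5158 0.1678 0.0168] [0.5175 0.1664 0.018 ] [0.3987 0.161  0.012 ] 0.11909567316276637 expect .119
[0.514 0.167 0.018] [0.3978 0.1608 0.012 ]
```

```bash
cat > g.py <<'E'
import sys
from m import *
o=ctrl.get_obs();R=cv2.Rodrigues(o['tool_rot'])[0]
print('t',o['t'],'pos',o['tool_pos'],'tilt',R[:,2],'yaw of tool y',np.arctan2(R[1,1],R[0,1]),'q',o['q'],'F',o['contact_force'],'open',o['opening'],o['grip_force'])
a=sys.argv[1:]
if a:
    g=np.array([float(x) for x in a[:3]]);print('travel',np.round((g-o['tool_pos'])/.6,4))
    if len(a)>3:
        y=float(a[3]);s=np.sin(y);c=np.cos(y)  # desired yaw of tool y, tool z down
        D=np.array([[s,c,0],[-c,s,0],[0,0,-1.]])
        print('angular',np.round(cv2.Rodrigues(D@R.T)[0].ravel()/(np.pi/4),4))
E
python3 - <<'E'
from m import *
print('bar',tri('top0',(562,356),'side0',(408,358)))
E
python3 g.py 0.556 0.348 0.16 1.5708
```

```text
bar [ 0.3756 -0.4817  0.1887]
t 0.1 pos [0.1903 0.5947 0.2302] tilt [-0.0008 -0.0017 -1.    ] yaw of tool y 1.2609996577999751 q [ 1.142   0.0533  1.6141  0.      1.476  -0.119 ] F [-0.7187  0.0505  0.4394] open 0.08531629098557636 0.0
travel [ 0.6095 -0.4112 -0.117 ]
angular [ 1.9761 -0.3086 -0.0005]
```

```bash
sed -i 's/D=np.array.*/D=np.array([[-s,c,0],[c,s,0],[0,0,-1.]])/' g.py; python3 g.py 0.556 0.348 0.026 1.5708
```

```text
t 0.1 pos [0.1903 0.5947 0.2302] tilt [-0.0008 -0.0017 -1.    ] yaw of tool y 1.2609996577999751 q [ 1.142   0.0533  1.6141  0.      1.476  -0.119 ] F [-0.7187  0.0505  0.4394] open 0.08531629098557636 0.0
travel [ 0.6095 -0.4112 -0.3403]
angular [ 0.0023 -0.0006  0.3945]
```

Emit:
step_arm(
  targets=[
    {"travel":[0.61,-0.411,-0.117],"angular":[0,0,0.394],"gripper":1},
    {"travel":[0.61,-0.411,-0.117],"angular":[0,0,0.394],"gripper":1},
    {"travel":[0.61,-0.411,-0.117],"angular":[0,0,0.394],"gripper":1},
    {"travel":[0.61,-0.411,-0.117],"angular":[0,0,0.394],"gripper":1},
    {"travel":[0.61,-0.411,-0.117],"angular":[0,0,0.394],"gripper":1},
    {"travel":[0.61,-0.411,-0.117],"angular":[0,0,0.394],"gripper":1},
    {"travel":[0.61,-0.411,-0.117],"angular":[0,0,0.394],"gripper":1},
    {"travel":[0.61,-0.411,-0.117],"angular":[0,0,0.394],"gripper":1},
    {"travel":[0.61,-0.411,-0.117],"angular":[0,0,0.394],"gripper":1},
    {"travel":[0.61,-0.411,-0.117],"angular":[0,0,0.394],"gripper":1},
  ],
)

```text
t: 1.1
tool_pos: [0.5597, 0.3444, 0.1589]
tool_rot: [-0.01, -3.14, 0.004]
contact_force: [-1.0, 0.6, 0.5]
opening: 0.0857
grip_force: 0.0
```

Emit:
step_arm(
  targets=[
    {"travel":[0,0,-0.05],"angular":[0,0,0],"gripper":1},
    {"travel":[0,0,-0.12],"angular":[0,0,0],"gripper":1},
    {"travel":[0,0,-0.18],"angular":[0,0,0],"gripper":1},
    {"travel":[0,0,-0.22],"angular":[0,0,0],"gripper":1},
    {"travel":[0,0,-0.22],"angular":[0,0,0],"gripper":1},
    {"travel":[0,0,-0.22],"angular":[0,0,0],"gripper":0},
    {"travel":[0,0,-0.22],"angular":[0,0,0],"gripper":0},
    {"travel":[0,0,-0.22],"angular":[0,0,0],"gripper":0},
    {"travel":[0,0,-0.22],"angular":[0,0,0],"gripper":0},
    {"travel":[0,0,-0.22],"angular":[0,0,0],"gripper":0},
  ],
  squeeze=40,
)

```text
t: 2.1
tool_pos: [0.5583, 0.3496, 0.032]
tool_rot: [0.001, 3.138, 0.003]
contact_force: [0.0, 1.0, 6.5]
opening: 0.0429
grip_force: 41.6
```

Emit:
step_arm(
  targets=[
    {"travel":[0,0,0.05],"angular":[0,0,0],"gripper":0},
    {"travel":[0,0,0.12],"angular":[0,0,0],"gripper":0},
    {"travel":[0,0,0.2],"angular":[0,0,0],"gripper":0},
    {"travel":[0,-0.06,0.22],"angular":[0,0,0],"gripper":0},
    {"travel":[0,-0.13,0.22],"angular":[0,0,0],"gripper":0},
    {"travel":[0,-0.21,0.22],"angular":[0,0,0],"gripper":0},
    {"travel":[0,-0.29,0.22],"angular":[0,0,0],"gripper":0},
    {"travel":[0,-0.37,0.22],"angular":[0,0,0],"gripper":0},
    {"travel":[0,-0.45,0.22],"angular":[0,0,0],"gripper":0},
    {"travel":[0.02,-0.53,0.22],"angular":[0,0,0],"gripper":0},
  ],
)

```text
t: 3.1
tool_pos: [0.5671, 0.029, 0.1608]
tool_rot: [0.0, -3.141, -0.0]
contact_force: [0.7, -0.8, -1.6]
opening: 0.043
grip_force: 41.6
```

Emit:
step_arm(
  targets=[
    {"travel":[0,-0.08,0],"angular":[0,0,0],"gripper":0},
    {"travel":[0,-0.16,0],"angular":[0,0,0],"gripper":0},
    {"travel":[0,-0.22,0],"angular":[0,0,0],"gripper":0},
    {"travel":[0,-0.26,0],"angular":[0,0,0],"gripper":0},
    {"travel":[0,-0.28,0],"angular":[0,0,0],"gripper":0},
    {"travel":[0,-0.288,0],"angular":[0,0,0],"gripper":0},
    {"travel":[0,-0.288,0],"angular":[0,0,0],"gripper":0},
    {"travel":[0,-0.288,0],"angular":[0,0,0],"gripper":0},
  ],
)

```text
t: 3.9
tool_pos: [0.5685, -0.141, 0.161]
tool_rot: [0.001, -3.141, -0.001]
contact_force: [1.0, 0.0, -1.7]
opening: 0.0423
grip_force: 41.6
```

```bash
python3 g.py 0.5685 -0.143 0.034 1.5708
```

```text
t 3.9 pos [ 0.5685 -0.141   0.161 ] tilt [-0.0003  0.0006 -1.    ] yaw of tool y 1.571589472169802 q [-0.3704  0.0136  1.7727  0.0005  1.3558 -1.9421] F [ 0.9552  0.0082 -1.6995] open 0.0422644125213096 41.5992496884428
travel [-0.     -0.0033 -0.2116]
angular [-0.0008 -0.0003 -0.001 ]
```

Emit:
step_arm(
  targets=[
    {"travel":[0,-0.003,-0.06],"angular":[0,0,0],"gripper":0},
    {"travel":[0,-0.003,-0.12],"angular":[0,0,0],"gripper":0},
    {"travel":[0,-0.003,-0.17],"angular":[0,0,0],"gripper":0},
    {"travel":[0,-0.003,-0.195],"angular":[0,0,0],"gripper":0},
    {"travel":[0,-0.003,-0.205],"angular":[0,0,0],"gripper":0},
    {"travel":[0,-0.003,-0.21],"angular":[0,0,0],"gripper":0},
    {"travel":[0,-0.003,-0.213],"angular":[0,0,0],"gripper":0},
    {"travel":[0,-0.003,-0.215],"angular":[0,0,0],"gripper":0},
    {"travel":[0,-0.003,-0.215],"angular":[0,0,0],"gripper":0},
  ],
)

```text
t: 4.8
tool_pos: [0.5693, -0.1443, 0.0332]
tool_rot: [0.0, 3.14, -0.001]
contact_force: [-0.3, 0.6, -3.1]
opening: 0.0426
grip_force: 41.6
```

Emit:
step_arm(
  targets=[
    {"travel":[0,0,-0.003],"angular":[0,0,0],"gripper":0},
    {"travel":[0,0,-0.004],"angular":[0,0,0],"gripper":0},
    {"travel":[0,0,-0.004],"angular":[0,0,0],"gripper":0},
    {"travel":[0,0,-0.004],"angular":[0,0,0],"gripper":1},
    {"travel":[0,0,-0.004],"angular":[0,0,0],"gripper":1},
    {"travel":[0,0,-0.004],"angular":[0,0,0],"gripper":1},
    {"travel":[0,0,0.03],"angular":[0,0,0],"gripper":1},
    {"travel":[0,0,0.1],"angular":[0,0,0],"gripper":1},
    {"travel":[0,0,0.18],"angular":[0,0,0],"gripper":1},
    {"travel":[0,0,0.24],"angular":[0,0,0],"gripper":1},
  ],
)

```text
t: 5.8
tool_pos: [0.5692, -0.1442, 0.1791]
tool_rot: [0.001, 3.139, -0.002]
contact_force: [0.8, 0.7, 0.7]
opening: 0.0848
grip_force: 0.0
```

```bash
python3 g.py 0.430 -0.379 0.16 0
```

```text
t 5.8 pos [ 0.5692 -0.1442  0.1791] tilt [ 0.0025 -0.001  -1.    ] yaw of tool y 1.5704090178596812 q [-0.3749 -0.0008  1.7558 -0.      1.3839 -1.9453] F [0.8012 0.7036 0.7196] open 0.08479086753678843 0.0
travel [-0.2319 -0.3913 -0.0318]
angular [ 0.0035  0.0015 -1.9995]
```

Emit:
step_arm(
  targets=[
    {"travel":[-0.04,-0.08,0],"angular":[0,0,-0.19],"gripper":1},
    {"travel":[-0.08,-0.15,0],"angular":[0,0,-0.38],"gripper":1},
    {"travel":[-0.12,-0.22,0],"angular":[0,0,-0.57],"gripper":1},
    {"travel":[-0.16,-0.29,0],"angular":[0,0,-0.76],"gripper":1},
    {"travel":[-0.2,-0.35,0],"angular":[0,0,-0.95],"gripper":1},
    {"travel":[-0.232,-0.391,0],"angular":[0,0,-1],"gripper":1},
    {"travel":[-0.232,-0.391,0],"angular":[0,0,-1],"gripper":1},
  ],
)

```text
t: 6.5
tool_pos: [0.4271, -0.3814, 0.176]
tool_rot: [-1.21, -2.899, 0.001]
contact_force: [0.5, 0.3, 0.6]
opening: 0.0852
grip_force: 0.0
```

Emit:
step_arm(
  targets=[
    {"travel":[0,0,0],"angular":[0,0,-0.19],"gripper":1},
    {"travel":[0,0,0],"angular":[0,0,-0.38],"gripper":1},
    {"travel":[0,0,0],"angular":[0,0,-0.57],"gripper":1},
    {"travel":[0,0,-0.03],"angular":[0,0,-0.76],"gripper":1},
    {"travel":[0,0,-0.05],"angular":[0,0,-0.95],"gripper":1},
    {"travel":[0,0,-0.05],"angular":[0,0,-1],"gripper":1},
    {"travel":[0,0,-0.05],"angular":[0,0,-1],"gripper":1},
    {"travel":[0,0,-0.05],"angular":[0,0,-1],"gripper":1},
  ],
)

```text
t: 7.3
tool_pos: [0.4298, -0.3782, 0.1463]
tool_rot: [2.219, 2.223, 0.0]
contact_force: [-0.8, -0.2, -0.8]
opening: 0.0853
grip_force: 0.0
```

```bash
python3 g.py 0.430 -0.379 0.008 0; python3 -c "
from h import *
a=snap('top','t1');b=snap('side','s1')
cv2.imwrite('pics/c1.png',np.hstack([a['img'][190:430,250:550],b['img'][100:340,180:480]])[:,:,::-1])"
```

```text
t 7.3 pos [ 0.4298 -0.3782  0.1463] tilt [ 0.0004 -0.0001 -1.    ] yaw of tool y 0.0015797466829539537 q [-0.8516 -0.0042  1.8162  0.0002  1.3293 -0.8533] F [-0.812  -0.1994 -0.7595] open 0.08527813782373335 0.0
travel [ 0.0003 -0.0014 -0.2305]
angular [ 0.0002  0.0005 -0.002 ]
```

View pics/c1.png

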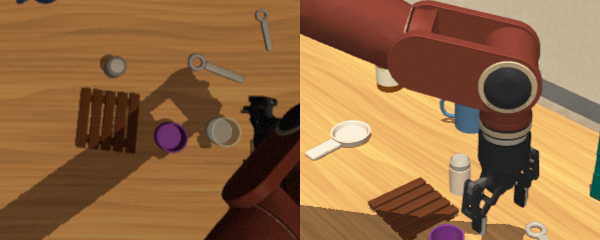

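Picture: the shaker stands upright behind the trivet (top crop 116,66), and the gripper is above the clear ramekin, clear of the oven. Descending.

Emit:
step_arm(
  targets=[
    {"travel":[0,-0.001,-0.05],"angular":[0,0,0],"gripper":1},
    {"travel":[0,-0.001,-0.1],"angular":[0,0,0],"gripper":1},
    {"travel":[0,-0.001,-0.14],"angular":[0,0,0],"gripper":1},
    {"travel":[0,-0.001,-0.18],"angular":[0,0,0],"gripper":1},
    {"travel":[0,-0.001,-0.205],"angular":[0,0,0],"gripper":1},
    {"travel":[0,-0.001,-0.225],"angular":[0,0,0],"gripper":1},
    {"travel":[0,-0.001,-0.225],"angular":[0,0,0],"gripper":1},
  ],
)

```text
t: 8.1
tool_pos: [0.4287, -0.3784, 0.0097]
tool_rot: [-2.22, -2.219, -0.0]
contact_force: [-0.6, 1.1, -0.0]
opening: 0.0854
grip_force: 0.0
```

Emit:
step_arm(
  targets=[
    {"travel":[0,0,0],"angular":[0,0,0],"gripper":0},
    {"travel":[0,0,0],"angular":[0,0,0],"gripper":0},
    {"travel":[0,0,0],"angular":[0,0,0],"gripper":0},
    {"travel":[0,0,0],"angular":[0,0,0],"gripper":0},
    {"travel":[0,0,0.02],"angular":[0,0,0],"gripper":0},
    {"travel":[0,0,0.05],"angular":[0,0,0],"gripper":0},
    {"travel":[0,0,0.1],"angular":[0,0,0],"gripper":0},
    {"travel":[0,0,0.16],"angular":[0,0,0],"gripper":0},
    {"travel":[0,0,0.16],"angular":[0,0,0],"gripper":0},
  ],
  squeeze=30,
)

```text
t: 9.0
tool_pos: [0.4317, -0.3819, 0.1134]
tool_rot: [2.214, 2.214, -0.001]
contact_force: [0.4, -1.2, -1.1]
opening: 0.063
grip_force: 33.9
```

```bash
python3 g.py 0.452 -0.132 0.026 0
```

```text
t 9.0 pos [ 0.4317 -0.3819  0.1134] tilt [ 0.0069 -0.0079 -0.9999] yaw of tool y -0.00021979286304972962 q [-0.8533  0.0331  1.837  -0.      1.261  -0.853 ] F [ 0.383  -1.2413 -1.1235] open 0.06297714629219828 33.92855239100754
travel [ 0.0338  0.4164 -0.1456]
angular [0.01   0.0088 0.0003]
```

Emit:
step_arm(
  targets=[
    {"travel":[0.005,0.03,0],"angular":[0,0,0],"gripper":0},
    {"travel":[0.01,0.09,0],"angular":[0,0,0],"gripper":0},
    {"travel":[0.015,0.16,0],"angular":[0,0,0],"gripper":0},
    {"travel":[0.02,0.23,0],"angular":[0,0,0],"gripper":0},
    {"travel":[0.03,0.3,0],"angular":[0,0,0],"gripper":0},
    {"travel":[0.037,0.36,0],"angular":[0,0,0],"gripper":0},
    {"travel":[0.037,0.4,0],"angular":[0,0,0],"gripper":0},
    {"travel":[0.037,0.412,0],"angular":[0,0,0],"gripper":0},
    {"travel":[0.037,0.412,-0.04],"angular":[0,0,0],"gripper":0},
    {"travel":[0.037,0.412,-0.08],"angular":[0,0,0],"gripper":0},
  ],
)

```text
t: 10.0
tool_pos: [0.4513, -0.1315, 0.0582]
tool_rot: [2.221, 2.222, -0.0]
contact_force: [-0.1, -0.1, -2.6]
opening: 0.0628
grip_force: 33.9
```

Emit:
step_arm(
  targets=[
    {"travel":[0,0,0],"angular":[0,0,0],"gripper":0},
    {"travel":[0,0,-0.01],"angular":[0,0,0],"gripper":0},
    {"travel":[0,0,-0.02],"angular":[0,0,0],"gripper":0},
    {"travel":[0,0,-0.03],"angular":[0,0,0],"gripper":0},
    {"travel":[0,0,-0.036],"angular":[0,0,0],"gripper":0},
    {"travel":[0,0,-0.04],"angular":[0,0,0],"gripper":0},
    {"travel":[0,0,-0.044],"angular":[0,0,0],"gripper":0},
    {"travel":[0,0,-0.044],"angular":[0,0,0],"gripper":0},
  ],
)

```text
t: 10.8
tool_pos: [0.4514, -0.1319, 0.0325]
tool_rot: [-2.222, -2.221, 0.0]
contact_force: [-0.3, 0.3, -1.6]
opening: 0.0629
grip_force: 34.3
```

```bash
python3 g.py 0.452 -0.132 0.028 0
```

```text
t 10.8 pos [ 0.4514 -0.1319  0.0325] tilt [-0.0004  0.0002 -1.    ] yaw of tool y -0.0003733904517045764 q [-0.4428 -0.1033  2.1214 -0.      1.1238 -0.4424] F [-0.255   0.2628 -1.5744] open 0.06288310202901519 34.30522316135466
travel [ 0.001  -0.0001 -0.0075]
angular [-0.0002 -0.0005  0.0005]
```

Emit:
step_arm(
  targets=[
    {"travel":[0,0,-0.002],"angular":[0,0,0],"gripper":0},
    {"travel":[0,0,-0.004],"angular":[0,0,0],"gripper":0},
    {"travel":[0,0,-0.006],"angular":[0,0,0],"gripper":0},
    {"travel":[0,0,-0.006],"angular":[0,0,0],"gripper":0},
  ],
)

```text
t: 11.2
tool_pos: [0.4522, -0.1322, 0.0308]
tool_rot: [2.221, 2.221, 0.0]
contact_force: [-3.9, 1.7, 8.4]
opening: 0.063
grip_force: 35.1
```

Contact (about 8 N). I'll release, retreat and head to the opener.

Emit:
step_arm(
  targets=[
    {"travel":[0,0,0],"angular":[0,0,0],"gripper":1},
    {"travel":[0,0,0],"angular":[0,0,0],"gripper":1},
    {"travel":[0,0,0],"angular":[0,0,0],"gripper":1},
    {"travel":[0,0,0.02],"angular":[0,0,0],"gripper":1},
    {"travel":[0,0,0.07],"angular":[0,0,0],"gripper":1},
    {"travel":[0,0,0.15],"angular":[0,0,0],"gripper":1},
    {"travel":[0,0,0.2],"angular":[0,0,0],"gripper":1},
    {"travel":[0,0,0.2],"angular":[0,0,0],"gripper":1},
  ],
)

```text
t: 12.0
tool_pos: [0.455, -0.1336, 0.1561]
tool_rot: [2.214, 2.213, 0.006]
contact_force: [-0.2, 0.2, -0.6]
opening: 0.0856
grip_force: 0.0
```

```bash
python3 - <<'E'
from m import *
r=np.array([.5837,-.335]);e=np.array([.5455,-.4361]);d=(r-e)/np.linalg.norm(r-e)
# length scaled: ring centre is x=+46, end x=-65
print('origin',r-.046*d,e+.065*d,'dir yaw',np.arctan2(d[1],d[0]))
E
python3 g.py 0.568 -0.377 0.15 -0.36
```

```text
origin [ 0.5674 -0.378 ] [ 0.5685 -0.3753] dir yaw 1.2095348667868624
t 12.0 pos [ 0.455  -0.1336  0.1561] tilt [ 0.0107 -0.0051 -0.9999] yaw of tool y -0.0002919997385750269 q [-0.4427 -0.2715  2.0393  0.      1.3619 -0.4423] F [-0.1587  0.2129 -0.5924] open 0.08562892372832606 0.0
travel [ 0.1884 -0.4057 -0.0101]
angular [ 0.0089  0.0123 -0.458 ]
```

Emit:
step_arm(
  targets=[
    {"travel":[0.03,-0.06,0],"angular":[0,0,-0.1],"gripper":0.5},
    {"travel":[0.06,-0.13,0],"angular":[0,0,-0.25],"gripper":0.5},
    {"travel":[0.1,-0.2,0],"angular":[0,0,-0.4],"gripper":0.5},
    {"travel":[0.13,-0.27,0],"angular":[0,0,-0.46],"gripper":0.5},
    {"travel":[0.16,-0.34,0],"angular":[0,0,-0.46],"gripper":0.5},
    {"travel":[0.193,-0.39,-0.04],"angular":[0,0,-0.46],"gripper":0.5},
    {"travel":[0.193,-0.408,-0.09],"angular":[0,0,-0.46],"gripper":0.5},
    {"travel":[0.193,-0.408,-0.14],"angular":[0,0,-0.46],"gripper":0.5},
    {"travel":[0.193,-0.408,-0.17],"angular":[0,0,-0.46],"gripper":0.5},
    {"travel":[0.193,-0.408,-0.17],"angular":[0,0,-0.46],"gripper":0.5},
  ],
)

```text
t: 13.0
tool_pos: [0.5649, -0.3747, 0.0426]
tool_rot: [-2.578, -1.781, 0.003]
contact_force: [-0.4, 0.7, -0.4]
opening: 0.0423
grip_force: 0.0
```

```bash
python3 g.py 0.568 -0.377 0.004 -0.361; python3 -c "
from h import *
a=snap('top','t2');b=snap('side','s2')
f=lambda x:cv2.resize(x,None,fx=2.4,fy=2.4,interpolation=cv2.INTER_CUBIC)
cv2.imwrite('pics/c2.png',np.hstack([f(a['img'][220:400,310:475]),f(b['img'][190:370,220:385])])[:,:,::-1])"
```

```text
t 13.0 pos [ 0.5649 -0.3747  0.0426] tilt [-0.0061  0.0051 -1.    ] yaw of tool y -0.361575680960818 q [-0.6953  0.3493  1.6042  0.      1.196  -0.3338] F [-0.3625  0.6567 -0.4152] open 0.04231516579274491 0.0
travel [ 0.0052 -0.0039 -0.0644]
angular [-0.0065 -0.0077  0.0007]
```

View pics/c2.png

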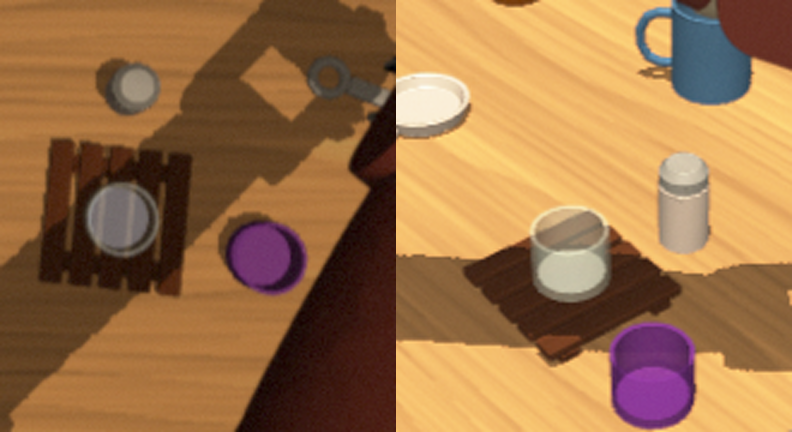

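The ramekin stands on the trivet (rim centre about crop (122,220)) and the shaker is upright. Checking positions numerically while descending on the opener.

Emit:
step_arm(
  targets=[
    {"travel":[0,0,-0.02],"angular":[0,0,0],"gripper":0.5},
    {"travel":[0,0,-0.04],"angular":[0,0,0],"gripper":0.5},
    {"travel":[0,0,-0.055],"angular":[0,0,0],"gripper":0.5},
    {"travel":[0,0,-0.065],"angular":[0,0,0],"gripper":0.5},
    {"travel":[0,0,-0.069],"angular":[0,0,0],"gripper":0.5},
    {"travel":[0,0,-0.069],"angular":[0,0,0],"gripper":0.5},
  ],
)

```text
t: 13.7
tool_pos: [0.5671, -0.3766, 0.0051]
tool_rot: [-2.584, -1.785, 0.0]
contact_force: [-0.7, 0.1, 1.0]
opening: 0.0426
grip_force: 0.0
```

```bash
python3 - <<'E'
from m import *
a=cr((310,220),2.4);b=cr((220,190),2.4)
print('rame',onz('t2',a((122.5,220)),.068),'tri',tri('t2',a((122.5,220)),'s2',b((570-396,232))))
Q=np.array([onz('t2',a(p),.018) for p in [(50,138),(191,155),(182,296),(40,283)]]);print('trivet',Q.mean(0))
print('shaker top',onz('t2',a((137,87)),.082),tri('t2',a((137,87)),'s2',b((684-396,166))))
E
python3 g.py 0.568 -0.377 0.004 -0.361
```

```text
rame [ 0.4508 -0.1332  0.068 ] tri [ 0.451  -0.1334  0.0681]
trivet [ 0.4514 -0.1322  0.018 ]
shaker top [ 0.5659 -0.145   0.082 ] [ 0.5661 -0.1451  0.0813]
t 13.7 pos [ 0.5671 -0.3766  0.0051] tilt [-0.0007  0.0006 -1.    ] yaw of tool y -0.3616024989153821 q [-0.6954  0.3994  1.6112  0.      1.1319 -0.3338] F [-0.7341  0.0563  1.0442] open 0.04256051848718129 0.0
travel [ 0.0015 -0.0007 -0.0018]
angular [-0.0007 -0.0008  0.0008]
```

Emit:
step_arm(
  targets=[
    {"travel":[0,0,0],"angular":[0,0,0],"gripper":0},
    {"travel":[0,0,0],"angular":[0,0,0],"gripper":0},
    {"travel":[0,0,0],"angular":[0,0,0],"gripper":0},
    {"travel":[0,0,0],"angular":[0,0,0],"gripper":0},
    {"travel":[0,0,0.04],"angular":[0,0,0],"gripper":0},
    {"travel":[0,0,0.1],"angular":[0,0,0],"gripper":0},
    {"travel":[0,0,0.18],"angular":[0,0,0],"gripper":0},
    {"travel":[0,0.02,0.24],"angular":[0,0,0],"gripper":0},
    {"travel":[-0.02,0.06,0.24],"angular":[0,0,-0.15],"gripper":0},
    {"travel":[-0.03,0.13,0.24],"angular":[0,0,-0.3],"gripper":0},
  ],
  squeeze=50,
)

```text
t: 14.7
tool_pos: [0.5496, -0.3003, 0.1521]
tool_rot: [2.779, 1.457, 0.002]
contact_force: [0.5, 1.5, -1.0]
opening: 0.0158
grip_force: 49.0
```

Emit:
step_arm(
  targets=[
    {"travel":[-0.02,0.07,0],"angular":[0,0,-0.15],"gripper":0},
    {"travel":[-0.04,0.14,0],"angular":[0,0,-0.3],"gripper":0},
    {"travel":[-0.06,0.21,0],"angular":[0,0,-0.45],"gripper":0},
    {"travel":[-0.08,0.28,0],"angular":[0,0,-0.6],"gripper":0},
    {"travel":[-0.1,0.35,0],"angular":[0,0,-0.75],"gripper":0},
    {"travel":[-0.12,0.42,0],"angular":[0,0,-0.9],"gripper":0},
    {"travel":[-0.14,0.48,0],"angular":[0,0,-0.95],"gripper":0},
    {"travel":[-0.14,0.526,0],"angular":[0,0,-1],"gripper":0},
    {"travel":[-0.14,0.526,0],"angular":[0,0,-1],"gripper":0},
    {"travel":[-0.14,0.526,0],"angular":[0,0,-1],"gripper":0},
  ],
)

```text
t: 15.7
tool_pos: [0.4651, 0.0171, 0.1495]
tool_rot: [3.127, 0.298, -0.0]
contact_force: [-0.8, 0.1, -1.0]
opening: 0.0156
grip_force: 49.0
```

```bash
python3 g.py 0.466 0.0166 0.005 -1.52
```

```text
t 15.7 pos [0.4651 0.0171 0.1495] tilt [-0.0001 -0.0004 -1.    ] yaw of tool y -1.3807784275972137 q [-0.1231 -0.2799  2.0573 -0.0005  1.3643  1.2578] F [-0.7619  0.0569 -1.0323] open 0.015619993293231365 49.034934639930725
travel [ 0.0015 -0.0009 -0.2409]
angular [ 0.0005 -0.0002 -0.1773]
```

Emit:
step_arm(
  targets=[
    {"travel":[0.001,0,-0.06],"angular":[0,0,-0.1],"gripper":0},
    {"travel":[0.001,0,-0.12],"angular":[0,0,-0.177],"gripper":0},
    {"travel":[0.001,0,-0.18],"angular":[0,0,-0.177],"gripper":0},
    {"travel":[0.001,0,-0.21],"angular":[0,0,-0.177],"gripper":0},
    {"travel":[0.001,0,-0.225],"angular":[0,0,-0.177],"gripper":0},
    {"travel":[0.001,0,-0.232],"angular":[0,0,-0.177],"gripper":0},
    {"travel":[0.001,0,-0.237],"angular":[0,0,-0.177],"gripper":0},
    {"travel":[0.001,0,-0.24],"angular":[0,0,-0.177],"gripper":0},
    {"travel":[0.001,0,-0.24],"angular":[0,0,-0.177],"gripper":0},
  ],
)

```text
t: 16.6
tool_pos: [0.4668, 0.0167, 0.0066]
tool_rot: [3.14, 0.077, 0.003]
contact_force: [0.1, -0.1, 0.9]
opening: 0.0153
grip_force: 49.0
```

Release, rise, and move to the lid at (0.449, 0.371).

Emit:
step_arm(
  targets=[
    {"travel":[0,0,-0.001],"angular":[0,0,0],"gripper":0},
    {"travel":[0,0,-0.001],"angular":[0,0,0],"gripper":0.5},
    {"travel":[0,0,-0.001],"angular":[0,0,0],"gripper":0.5},
    {"travel":[0,0,-0.001],"angular":[0,0,0],"gripper":0.5},
    {"travel":[0,0,0.04],"angular":[0,0,0],"gripper":0.5},
    {"travel":[0,0,0.12],"angular":[0,0,0],"gripper":0.5},
    {"travel":[0,0,0.18],"angular":[0,0,0],"gripper":0.5},
    {"travel":[0,0,0.18],"angular":[0,0,0],"gripper":0.5},
  ],
)

```text
t: 17.4
tool_pos: [0.4702, 0.0164, 0.1202]
tool_rot: [3.139, 0.077, 0.019]
contact_force: [2.0, 0.1, -0.3]
opening: 0.0427
grip_force: 0.0
```

```bash
python3 g.py 0.449 0.371 0.07
```

```text
t 17.4 pos [0.4702 0.0164 0.1202] tilt [ 0.0121 -0.0015 -0.9999] yaw of tool y -1.5215488434733162 q [-0.1235 -0.2422  2.0782  0.      1.2934  1.398 ] F [ 1.9716  0.0817 -0.2562] open 0.04269482576167382 0.0
travel [-0.0354  0.591  -0.0837]
```

Emit:
step_arm(
  targets=[
    {"travel":[0,0.05,0],"angular":[0,0,0],"gripper":0.5},
    {"travel":[-0.01,0.13,0],"angular":[0,0,0],"gripper":0.5},
    {"travel":[-0.01,0.21,0],"angular":[0,0,0],"gripper":0.5},
    {"travel":[-0.015,0.29,0],"angular":[0,0,0],"gripper":0.5},
    {"travel":[-0.02,0.37,0],"angular":[0,0,0],"gripper":0.5},
    {"travel":[-0.025,0.45,0],"angular":[0,0,0],"gripper":0.5},
    {"travel":[-0.029,0.53,0],"angular":[0,0,0],"gripper":0.5},
    {"travel":[-0.029,0.58,0],"angular":[0,0,0],"gripper":0.5},
    {"travel":[-0.029,0.59,-0.03],"angular":[0,0,0],"gripper":0.5},
    {"travel":[-0.029,0.59,-0.055],"angular":[0,0,0],"gripper":0.5},
  ],
)

```text
t: 18.4
tool_pos: [0.4479, 0.3719, 0.0793]
tool_rot: [3.14, 0.081, -0.001]
contact_force: [0.9, 0.4, -0.1]
opening: 0.0426
grip_force: 0.0
```

Emit:
step_arm(
  targets=[
    {"travel":[0,0,0],"angular":[0,0,0],"gripper":0.5},
    {"travel":[0,0,-0.03],"angular":[0,0,0],"gripper":0.5},
    {"travel":[0,0,-0.06],"angular":[0,0,0],"gripper":0.5},
    {"travel":[0,0,-0.08],"angular":[0,0,0],"gripper":0.5},
    {"travel":[0,0,-0.095],"angular":[0,0,0],"gripper":0.5},
    {"travel":[0,0,-0.1],"angular":[0,0,0],"gripper":0.5},
    {"travel":[0,0,-0.1],"angular":[0,0,0],"gripper":0.5},
  ],
)

```text
t: 19.1
tool_pos: [0.4486, 0.3706, 0.0206]
tool_rot: [3.14, 0.077, -0.001]
contact_force: [-0.6, 0.5, -0.4]
opening: 0.0427
grip_force: 0.0
```

```bash
python3 g.py 0.449 0.371 0.018; python3 -c "
from h import *
a=snap('top','t3');b=snap('side','s3')
f=lambda x:cv2.resize(x,None,fx=2.5,fy=2.5,interpolation=cv2.INTER_CUBIC)
cv2.imwrite('pics/c3.png',np.hstack([f(a['img'][230:390,80:390]),])[:,:,::-1])
cv2.imwrite('pics/d3.png',cv2.resize(b['img'][150:270,110:270],None,fx=5,fy=5,interpolation=cv2.INTER_CUBIC)[:,:,::-1])"
```

```text
t 19.1 pos [0.4486 0.3706 0.0206] tilt [-0.0003 -0.0002 -1.    ] yaw of tool y -1.522027439273748 q [0.5626 0.1747 1.8588 0.     1.1086 2.0846] F [-0.6298  0.5353 -0.3653] open 0.04265706636166855 0.0
travel [ 0.0007  0.0007 -0.0043]
```

View pics/c3.png

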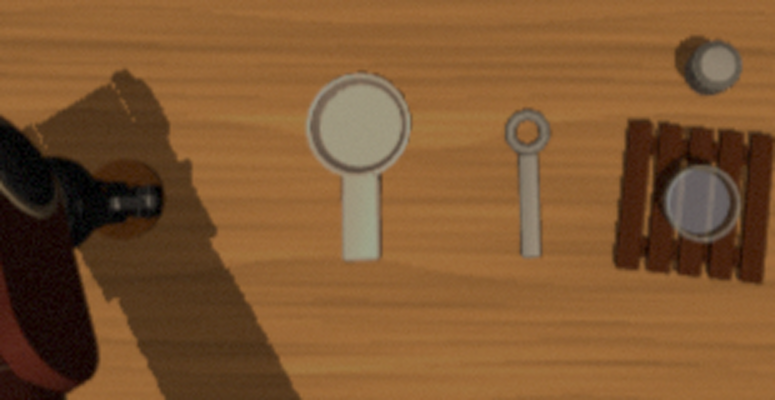

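View pics/d3.png

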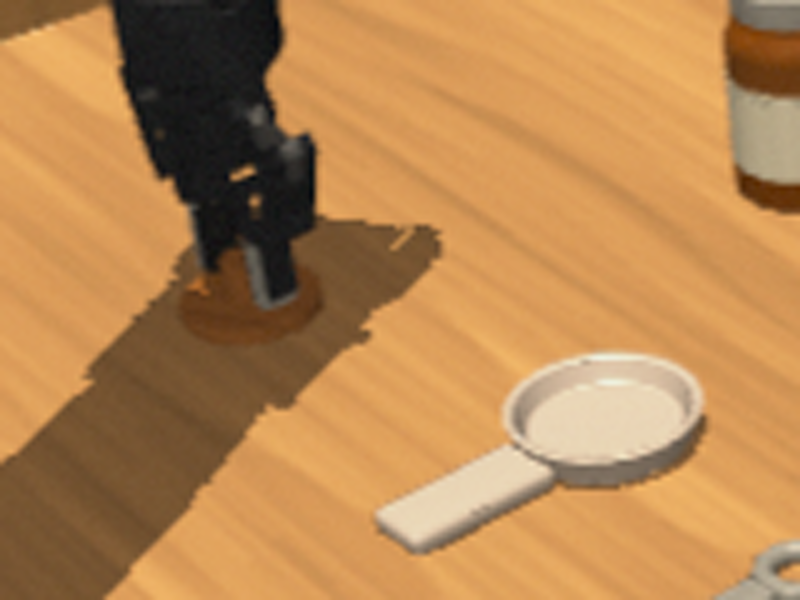

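Both fingers straddle the knob just above the disc, and the opener lies parallel to the rest at (527,132)–(530,257). Closing on the knob.

Emit:
step_arm(
  targets=[
    {"travel":[0,0,-0.004],"angular":[0,0,0],"gripper":0.5},
    {"travel":[0,0,-0.004],"angular":[0,0,0],"gripper":0},
    {"travel":[0,0,-0.004],"angular":[0,0,0],"gripper":0},
    {"travel":[0,0,-0.004],"angular":[0,0,0],"gripper":0},
    {"travel":[0,0,-0.004],"angular":[0,0,0],"gripper":0},
  ],
  squeeze=40,
)

```text
t: 19.7
tool_pos: [0.4489, 0.3711, 0.0188]
tool_rot: [-3.14, -0.077, -0.001]
contact_force: [-0.7, -0.9, 2.6]
opening: 0.0224
grip_force: 39.5
```

```bash
python3 g.py 0.452 -0.1325 0.14
python3 - <<'E'
from m import *
a=cr((80,230),2.5)
r=onz('t3',a((527,132)),.01);e=onz('t3',a((530.5,257)),.01);d=(r-e)/np.linalg.norm(r-e);print('opener origin',r-.046*d,e+.065*d,'yaw',np.arctan2(d[1],d[0]))
D=onz('t3',a((359,125)),.018);h=onz('t3',a((361.5,261)),.012);print('spoon',D,h)
E
```

```text
t 19.7 pos [0.4489 0.3711 0.0188] tilt [ 0.0008  0.0005 -1.    ] yaw of tool y -1.5216532885319962 q [0.563  0.1778 1.8586 0.     1.1042 2.0846] F [-0.6926 -0.9224  2.5988] open 0.0224273439845002 39.47186873643659
travel [ 0.0051 -0.8393  0.2019]
opener origin [0.4653 0.0158 0.01  ] [0.4665 0.0158 0.01  ] yaw 0.04482884938046973
spoon [0.5159 0.1665 0.018 ] [0.3972 0.1612 0.012 ]
```

Emit:
step_arm(
  targets=[
    {"travel":[0,0,0.03],"angular":[0,0,0],"gripper":0},
    {"travel":[0,0,0.09],"angular":[0,0,0],"gripper":0},
    {"travel":[0,0,0.16],"angular":[0,0,0],"gripper":0},
    {"travel":[0,-0.06,0.2],"angular":[0,0,0],"gripper":0},
    {"travel":[0,-0.14,0.2],"angular":[0,0,0],"gripper":0},
    {"travel":[0,-0.22,0.2],"angular":[0,0,0],"gripper":0},
    {"travel":[0,-0.3,0.2],"angular":[0,0,0],"gripper":0},
    {"travel":[0.004,-0.38,0.2],"angular":[0,0,0],"gripper":0},
    {"travel":[0.004,-0.46,0.2],"angular":[0,0,0],"gripper":0},
    {"travel":[0.004,-0.54,0.2],"angular":[0,0,0],"gripper":0},
  ],
)

```text
t: 20.7
tool_pos: [0.4502, 0.0451, 0.138]
tool_rot: [3.141, 0.078, -0.0]
contact_force: [0.7, 0.2, -1.5]
opening: 0.0224
grip_force: 39.4
```

Emit:
step_arm(
  targets=[
    {"travel":[0,-0.08,0],"angular":[0,0,0],"gripper":0},
    {"travel":[0,-0.15,0],"angular":[0,0,0],"gripper":0},
    {"travel":[0,-0.21,0],"angular":[0,0,0],"gripper":0},
    {"travel":[0,-0.26,0],"angular":[0,0,0],"gripper":0},
    {"travel":[0,-0.29,0],"angular":[0,0,0],"gripper":0},
    {"travel":[0,-0.3,0],"angular":[0,0,0],"gripper":0},
    {"travel":[0,-0.3,-0.03],"angular":[0,0,0],"gripper":0},
    {"travel":[0,-0.3,-0.06],"angular":[0,0,0],"gripper":0},
    {"travel":[0,-0.3,-0.06],"angular":[0,0,0],"gripper":0},
    {"travel":[0,-0.3,-0.06],"angular":[0,0,0],"gripper":0},
  ],
)

```text
t: 21.7
tool_pos: [0.4506, -0.1324, 0.102]
tool_rot: [-3.14, -0.078, 0.002]
contact_force: [-0.2, 0.5, -0.9]
opening: 0.0224
grip_force: 39.5
```

```bash
python3 g.py 0.451 -0.1332 0.079; python3 -c "
from h import *
a=snap('top','t4');b=snap('side','s4')
f=lambda x:cv2.resize(x,None,fx=5,fy=5,interpolation=cv2.INTER_CUBIC)
cv2.imwrite('pics/c4.png',np.hstack([f(a['img'][260:360,320:400]),f(b['img'][220:320,255:335])])[:,:,::-1])"
```

```text
t 21.7 pos [ 0.4506 -0.1324  0.102 ] tilt [-0.0012  0.0007 -1.    ] yaw of tool y -1.5208116022404683 q [-0.4446 -0.2111  2.0852  0.0002  1.269   1.0762] F [-0.1614  0.5068 -0.9047] open 0.022438159176917244 39.45566603913903
travel [ 0.0007 -0.0013 -0.0383]
```

View pics/c4.png

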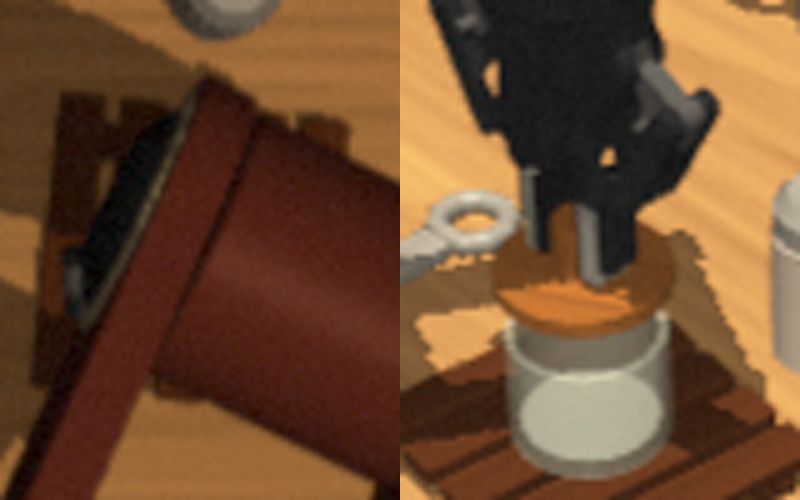

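Side view: the lid disc (centre x 584) hangs level above the ramekin mouth (centre x 589), within about 1.5 mm. Lowering slowly.

Emit:
step_arm(
  targets=[
    {"travel":[0.001,-0.001,-0.008],"angular":[0,0,0],"gripper":0},
    {"travel":[0.001,-0.001,-0.015],"angular":[0,0,0],"gripper":0},
    {"travel":[0.001,-0.001,-0.02],"angular":[0,0,0],"gripper":0},
    {"travel":[0.001,-0.001,-0.024],"angular":[0,0,0],"gripper":0},
    {"travel":[0.001,-0.001,-0.028],"angular":[0,0,0],"gripper":0},
    {"travel":[0.001,-0.001,-0.031],"angular":[0,0,0],"gripper":0},
    {"travel":[0.001,-0.001,-0.034],"angular":[0,0,0],"gripper":0},
    {"travel":[0.001,-0.001,-0.036],"angular":[0,0,0],"gripper":0},
    {"travel":[0.001,-0.001,-0.036],"angular":[0,0,0],"gripper":0},
  ],
)

```text
t: 22.7
tool_pos: [0.4514, -0.1337, 0.0805]
tool_rot: [-3.141, -0.077, 0.0]
contact_force: [-1.2, -0.3, -0.6]
opening: 0.0224
grip_force: 39.5
```

Emit:
step_arm(
  targets=[
    {"travel":[0,0,-0.002],"angular":[0,0,0],"gripper":0},
    {"travel":[0,0,-0.002],"angular":[0,0,0],"gripper":0},
    {"travel":[0,0,-0.002],"angular":[0,0,0],"gripper":0.5},
    {"travel":[0,0,-0.002],"angular":[0,0,0],"gripper":0.5},
    {"travel":[0,0,-0.002],"angular":[0,0,0],"gripper":0.5},
    {"travel":[0,0,0.03],"angular":[0,0,0],"gripper":0.5},
    {"travel":[0,0,0.1],"angular":[0,0,0],"gripper":0.5},
    {"travel":[-0.02,0.06,0.17],"angular":[0,0,0],"gripper":0.5},
    {"travel":[-0.02,0.14,0.22],"angular":[0,0,0],"gripper":0.5},
    {"travel":[-0.02,0.22,0.24],"angular":[0,0,0],"gripper":0.5},
  ],
)

```text
t: 23.7
tool_pos: [0.4405, -0.0125, 0.2247]
tool_rot: [3.139, 0.073, 0.009]
contact_force: [1.3, 0.1, -0.3]
opening: 0.0427
grip_force: 0.0
```

Emit:
step_arm(
  targets=[
    {"travel":[0,0.08,0],"angular":[0,0,0],"gripper":0.5},
    {"travel":[0,0.16,0],"angular":[0,0,0],"gripper":0.5},
    {"travel":[0,0.24,0],"angular":[0,0,0],"gripper":0.5},
    {"travel":[0,0.32,0],"angular":[0,0,0],"gripper":0.5},
    {"travel":[0,0.4,0],"angular":[0,0,0],"gripper":0.5},
    {"travel":[0,0.45,0],"angular":[0,0,0],"gripper":0.5},
    {"travel":[0,0.45,0],"angular":[0,0,0],"gripper":0.5},
    {"travel":[0,0.45,0],"angular":[0,0,0],"gripper":0.5},
  ],
)

```text
t: 24.5
tool_pos: [0.4393, 0.2574, 0.2208]
tool_rot: [3.14, 0.079, -0.001]
contact_force: [0.6, 0.0, -0.2]
opening: 0.0428
grip_force: 0.0
```

```bash
python3 -c "
from h import *
a=snap('top','t5');b=snap('side','s5')
f=lambda x:cv2.resize(x,None,fx=3,fy=3,interpolation=cv2.INTER_CUBIC)
cv2.imwrite('pics/c5.png',np.hstack([f(a['img'][215:355,280:410]),f(b['img'][200:340,235:365])])[:,:,::-1])"
```

```text
(no output)
```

View pics/c5.png

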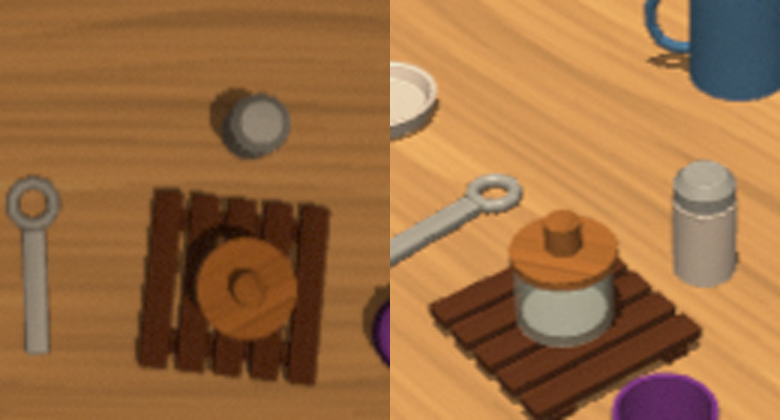

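The lid sits level on the ramekin (disc at (246,288) top, (563,250) side), the opener and shaker are in place, and the gripper is clear. One quick numeric check, then I hand in.

Run:
```python
from m import *
a=cr((280,215),3);b=cr((235,200),3)
print('disc z',tri('t5',a((246,288)),'s5',b((563-390,250))),onz('t5',a((246,288)),.076))
Q=np.array([onz('t5',a(p),.018) for p in [(153,188),(329,206),(315,384),(137,366)]]);print('trivet',Q.mean(0))
print(ctrl.finish_job())
```

```text
disc z [ 0.4519 -0.1339  0.0762] [ 0.4525 -0.1343  0.076 ]
trivet [ 0.4526 -0.1313  0.018 ]
the job is handed in; nothing more can be done
None
```

The seasoning corner is laid out and handed in at about 25 s. By camera the ramekin and lid are within about 3 mm of the trivet's centre, and the opener and shaker are within about 3 mm of their marks. The hand-in call returned no verdict.

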